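Find the full tablet tin by feel and hold it over the tablet dish

TASK

Only one of the three identical closed tins on the glass shelf is full of cleaning tablets: lift each in turn a few centimetres to feel its weight, one at a time, standing it back upright where it was, and find the heaviest. Finish while holding that heaviest tin up in the gripper, still and upright, about 10 cm above the middle of the dish that has the green tablet in it (not the dish with the gold ring), with the other two tins back in their places. Tip nothing over and leave everything else where it is.

Things in the scene. Friction and masses are not known exactly. Their poses are not given: they have to be found in the camera images.
- tin_a_mid (a point): one of three closed tins that look alike: upright cylinder, 58 mm across, 80 mm high, blue, cream band, silver lid. The point is its centre, 40 mm above its underside; z up. At least 60 mm clear to the next tin. Which is full differs each time: the full one weighs 0.33 to 0.40 kg, the others 0.09 to 0.15. The contents can shift a few mm. (load_full in the rules: the unseen contents of the full tin.)
- tin_b_mid (a point): one of three closed tins that look alike: upright cylinder, 58 mm across, 80 mm high, blue, cream band, silver lid. The point is its centre, 40 mm above its underside; z up. At least 60 mm clear to the next tin. Which is full differs each time: the full one weighs 0.33 to 0.40 kg, the others 0.09 to 0.15. The contents can shift a few mm. (load_full in the rules: the unseen contents of the full tin.)
- tin_c_mid (a point): one of three closed tins that look alike: upright cylinder, 58 mm across, 80 mm high, blue, cream band, silver lid. The point is its centre, 40 mm above its underside; z up. At least 60 mm clear to the next tin. Which is full differs each time: the full one weighs 0.33 to 0.40 kg, the others 0.09 to 0.15. The contents can shift a few mm. (load_full in the rules: the unseen contents of the full tin.)
- dish_a: white ceramic dish, one of two alike, round, 104 mm across the rim, 20 mm high, flat inner floor 5 mm above its underside. Origin: centre of its underside, on the glass shelf; z up. It holds either the green tablet or the gold ring.
- dish_b: white ceramic dish, one of two alike, round, 104 mm across the rim, 20 mm high, flat inner floor 5 mm above its underside. Origin: centre of its underside, on the glass shelf; z up. It holds either the green tablet or the gold ring.
- tablet_mid (a point): mint-green round cleaning tablet, 27 mm in diameter, 8 mm thick, lying flat in one of the two dishes (either one). The point is its centre.
- ring_mid (a point): gold finger ring, 24 mm outside diameter, 6 mm high, lying flat in the other dish. The point is its centre.
- dispenser: white pump dispenser, 64 mm in diameter, 159 mm high with its press button, standing on the shelf at the left; leave alone. Origin: centre of its underside; z up.
- crusher: stainless pill crusher, 54 mm in diameter, 79 mm high, on the shelf at the right; leave alone. Origin: centre of its underside; z up.
- brush: yellow denture brush with white bristles, 188 mm long (x along it, bristle head to +x), 34 mm high at most, lying on the shelf at the left; leave alone. Origin: on its underside near mid-length.
- case: tortoiseshell glasses case, 62 x 160 x 38 mm (long in its y), closed, on the shelf at the right; leave alone. Origin: centre of its underside.
- shelf: fixed frosted glass shelf, 440 mm (x) by 1000 mm (y); its top, on which everything stands, is 30 mm above the work surface (z = 0.03 in the robot's frame). Origin: under its centre, on the work surface.

How it is judged:
On the way, in this order (a step that is already met when the one before it is completed fails the run):
1. A first tin is lifted clear of the shelf (15 mm or more) to feel its weight (height (world z) of any of tin_a_mid, tin_b_mid, tin_c_mid above 0.085 m), for 0.2 s.
2. It is set down again: all three tins stand on the shelf (height (world z) of each of tin_a_mid, tin_b_mid, tin_c_mid below 0.077 m), for 0.1 s.
3. A second tin is lifted clear of the shelf (15 mm or more) to feel its weight (height (world z) of any of tin_a_mid, tin_b_mid, tin_c_mid above 0.085 m), for 0.2 s.
4. It is set down again: all three tins stand on the shelf (all of step 2), for 0.1 s.
5. A third tin is lifted clear of the shelf (15 mm or more) to feel its weight (height (world z) of any of tin_a_mid, tin_b_mid, tin_c_mid above 0.085 m), for 0.2 s.
At the end, for the whole second after the job is handed in: The heaviest tin is in the fingers, still, upright within 0.25 rad, its centre 0.13 to 0.30 m above the work surface and within 35 mm sideways of the centre of the dish with the tablet; the other two are let go, upright on the shelf within 60 mm of where they began (((distance between tin_a_mid and load_full below 0.06 m and height (world z) of tin_a_mid between 0.13 and 0.3 m and angle between tin_a_mid's own z axis and vertical below 0.25 rad and linear speed of each of tin_a, tin_b, tin_c below 0.03 m/s and contact force between the fingers and tin_a above 1 N and ((horizontal distance between tin_a_mid and dish_a below 0.035 m and horizontal distance between tablet_mid and dish_a below 0.045 m) or (horizontal distance between tin_a_mid and dish_b below 0.035 m and horizontal distance between tablet_mid and dish_b below 0.045 m)) and contact force between each of tin_a, the fingers and tin_b below 0.1 N and height (world z) of each of tin_b_mid, tin_c_mid below 0.077 m and angle between each of tin_b_mid, tin_c_mid's own z axis and vertical below 0.1 rad and distance of each of tin_b_mid, tin_c_mid from where it was at the start of the episode below 0.06 m and contact force between each of tin_a, the fingers and tin_c below 0.1 N) or (distance between tin_b_mid and load_full below 0.06 m and height (world z) of tin_b_mid between 0.13 and 0.3 m and angle between tin_b_mid's own z axis and vertical below 0.25 rad and linear speed of each of tin_b, tin_a, tin_c below 0.03 m/s and contact force between the fingers and tin_b above 1 N and ((horizontal distance between tin_b_mid and dish_a below 0.035 m and horizontal distance between tablet_mid and dish_a below 0.045 m) or (horizontal distance between tin_b_mid and dish_b below 0.035 m and horizontal distance between tablet_mid and dish_b below 0.045 m)) and contact force between each of tin_b, the fingers and tin_a below 0.1 N and height (world z) of each of tin_a_mid, tin_c_mid below 0.077 m and angle between each of tin_a_mid, tin_c_mid's own z axis and vertical below 0.1 rad and distance of each of tin_a_mid, tin_c_mid from where it was at the start of the episode below 0.06 m and contact force between each of tin_b, the fingers and tin_c below 0.1 N) or (distance between tin_c_mid and load_full below 0.06 m and height (world z) of tin_c_mid between 0.13 and 0.3 m and angle between tin_c_mid's own z axis and vertical below 0.25 rad and linear speed of each of tin_c, tin_a, tin_b below 0.03 m/s and contact force between the fingers and tin_c above 1 N and ((horizontal distance between tin_c_mid and dish_a below 0.035 m and horizontal distance between tablet_mid and dish_a below 0.045 m) or (horizontal distance between tin_c_mid and dish_b below 0.035 m and horizontal distance between tablet_mid and dish_b below 0.045 m)) and contact force between each of tin_c, the fingers and tin_a below 0.1 N and height (world z) of each of tin_a_mid, tin_b_mid below 0.077 m and angle between each of tin_a_mid, tin_b_mid's own z axis and vertical below 0.1 rad and distance of each of tin_a_mid, tin_b_mid from where it was at the start of the episode below 0.06 m and contact force between each of tin_c, the fingers and tin_b below 0.1 N))); the arm keeps its last pose, push and grip.
It fails at once if A dish, the tablet, the ring, dispenser, crusher, brush or glasses case is moved by more than 30 mm (distance of any of dish_a, dish_b, tablet_mid, ring_mid, dispenser, crusher, brush, case from where it was at the start of the episode above 0.03 m).
It fails at once if A tin is tipped over (angle between any of tin_a_mid, tin_b_mid, tin_c_mid's own z axis and vertical above 0.6 rad).
It also fails if it takes over 72 s, if anything falls off the work surface, if the arm or the gripper's body presses on something with over 40 N, if the wrist force passes 120 N, or if a joint passes its speed limit or range.

ROBOT

A 7-joint arm with a two-finger parallel gripper is mounted at the origin on the work surface. World frame = base frame: x ahead of the robot, y to its left, z up, the work surface at z = 0. Lengths are in m, angles in rad, forces in N, time in s.
With the tool pointing down it reaches from about 0.4 to 0.9 m from the base axis. Payload 5.6 kg.
Tool frame: the origin (TCP) lies midway between the tips of the shut fingers; the grasp point (between the pads) lies 19 mm behind it; z points along the fingers, y is the line along which they close (so a half turn about z gives the same grasp; the last joint's range is limited). The gripper opens to 92 mm and grips with 3 to 60 N. Pads are 20 mm wide; open, the fingers measure 128 mm over their backs; the gripper's body (75 mm by 189 mm) begins 69 mm behind the grasp point.
Start: joints at [-1.302, 0.468, -0.012, 1.603, 0.006, 1.071, -0.056], TCP at [0.199, 0.619, 0.215] pointing down, gripper open.
Joint ranges: [-2.53, 2.53], [-0.31, 2.02], [-1.57, 1.55], [0.28, 2.44], [-1.29, 4.43], [0.15, 1.84], [-2.92, 2.92]. Speed limits (rad/s): [2.57, 2.57, 3.14, 3.14, 3.14, 3.14, 3.14].

INTERFACE

Orientations are given as a 3x3 rotation matrix whose columns are the frame's x, y, z axes.
In Python, from station import env, effector, solver, viewer, workorder, search_frame, tip_of gives the robot as it stands. Calls block until the motion is done:
- env.reach(position, orientation): joint-space move of the TCP to a pose.
- env.movel(position, frame=None, rate=0.15): straight line of the TCP; frame=None keeps the orientation; rate is the mean speed in m/s.
- env.goto_joints(angles): joint-space move.
- effector.release() and effector.grasp(squeeze=None): open the fingers fully, or close them until they stop; squeeze is the grip in N (None keeps the last).
- env.pause(seconds).
- solver.inverse_kinematics(position, orientation): joint angles nearest the present ones, or None.
- env.sense(): the state.
- viewer.read_camera(name): name is "scene" or "top" or "wrist"; returns (picture, depth): 420x560x3 uint8, red, green, blue; 420x560 float32, m along the optical axis (not along the pixel's ray), 0 where there is no reading.
- viewer.camera_info(name): a dict with "intrinsics" (3x3 intrinsics, pixels), "eye" and "rotation" of the camera in the world; the wrist camera has in their place "T_tool_cam" (4x4, takes a point from camera to tool coordinates, whose origin is the TCP and whose axes are the flange's). Camera axes: x right, y up, looking along -z (the intrinsics and any distortion apply to the point x, -y, -z); pixel columns grow to the right and rows downward; lengths in m; the calibration is good to about 2 mm. A picture is of the moment at which its call begins: read the wrist's pose just before it. camera_info takes no time and is no camera call.
A pose or a line that the arm cannot do raises env.PlanningError and nothing moves.
- workorder.finish_job(): hands the job in; it is judged then, once.
Trained networks look in the newest picture that a camera, given by its name, has taken for a name from the list of things; names that differ only in an ending like _2 or _b are one class to them, and where a whole thing is asked for, a point or a joint stands for the part that bears it (a point fixed in the world has none). Each returns a list of dicts, best first, with "score" (0 to 1); they miss things now and then, are a little off and sometimes report something else, mostly with a low value. They report only what shows in the picture. A call takes as long as a camera call.
- search_frame(camera, name): "at" ([x, y, z] in m, in world coordinates, good to about 4 mm: the middle of the surface that is visible of it).
- tip_of(camera, name): "at" ([x, y, z] in m, in world coordinates, good to about 4 mm: a listed point, or the origin of a listed thing).
The state is a dict: "t": time; "joint_positions": joint angles; "joint_velocities": joint speeds; "tau": joint torques, N m; "ee_pos": TCP position; "tcp_rot": TCP orientation; "wrist_force": force on the tool from outside, world axes, zero at the start; "moment": the same for the moment, N m; "gripper_width": finger opening in m; "grasp_force": force on a finger pad.
Only numpy, scipy, OpenCV 4.12 (cv2) and the standard library are available. Lean on these libraries where they do the work, as an engineer would, in place of code of your own. Each camera call takes 0.05 s, during which the arm holds its last target. There are 200 camera calls.

## Working session

There is one attempt and no reset: what is moved stays moved. The work goes in short steps, each a Python script; the robot and the scene stay as the last script left them, time stands still between calls to the robot, and variables do not carry over. Pictures are saved under pics/ and viewed, at most 10 in all, crops included, and the job is handed in when it is done.

```bash
mkdir -p pics; ls; python3 - <<'E'
from station import *
import cv2
for c in ("scene","top"):
    p,d=viewer.read_camera(c); cv2.imwrite(f"pics/{c}0.png",p[:,:,::-1])
    for n in ("tin_a_mid","dish_a","tablet_mid","ring_mid","dispenser","crusher","brush","case"):
        print(c,n,[(round(float(r["score"]),2),[round(float(v),3) for v in r["at"]]) for r in tip_of(c,n)])
s=env.sense();print(s["t"],s["wrist_force"],s["tcp_rot"],s["gripper_width"])
E
```

```text
pics
scene tin_a_mid [(0.88, [0.482, -0.176, 0.072])]
scene dish_a [(0.86, [0.63, 0.167, 0.033]), (0.86, [0.639, -0.176, 0.03])]
scene tablet_mid [(0.45, [0.636, 0.166, 0.037])]
scene ring_mid [(0.42, [0.641, -0.173, 0.04])]
scene dispenser [(0.93, [0.651, 0.356, 0.03])]
scene crusher [(0.71, [0.489, -0.381, 0.033])]
scene brush [(0.55, [0.461, 0.371, 0.029])]
scene case [(0.63, [0.655, -0.364, 0.032]), (0.31, [0.481, -0.177, 0.073])]
top tin_a_mid [(0.9, [0.484, -0.172, 0.067])]
top dish_a [(0.89, [0.636, 0.162, 0.029]), (0.66, [0.636, -0.18, 0.043]), (0.59, [0.638, -0.179, 0.029]), (0.21, [0.486, -0.384, 0.029])]
top tablet_mid [(0.47, [0.64, 0.166, 0.041])]
top ring_mid [(0.56, [0.635, -0.179, 0.04])]
top dispenser [(0.73, [0.65, 0.352, 0.029])]
top crusher [(0.76, [0.486, -0.384, 0.028]), (0.44, [0.482, -0.172, 0.067])]
top brush [(0.81, [0.461, 0.377, 0.029])]
top case [(0.84, [0.654, -0.359, 0.033]), (0.26, [0.485, -0.384, 0.03])]
0.9 [-0.14890372 -0.62440672 -0.53910989] [[-9.51756864e-01  3.06853170e-01  6.69230515e-05]
 [ 3.06853172e-01  9.51756865e-01  2.48798219e-05]
 [-5.60600214e-05  4.42150919e-05 -9.99999997e-01]] 0.09219147976924259
```

View pics/scene0.png

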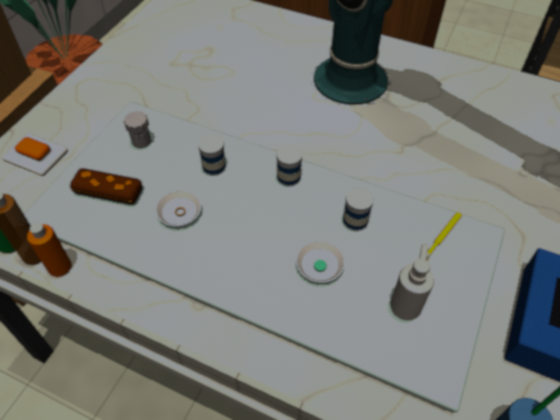

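View pics/top0.png

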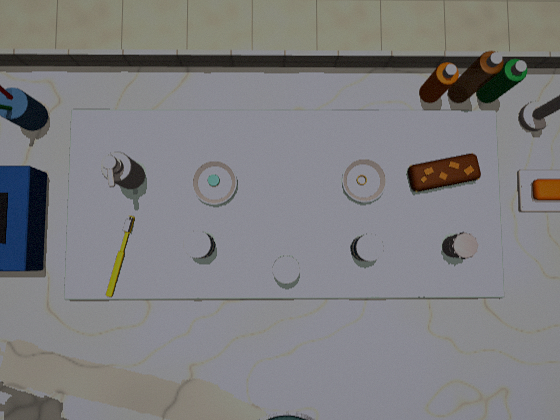

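The scene view shows three tins at about (212,155), (289,166) and (357,210). The green tablet's dish is at (320,263), and the ring's dish is at (180,210). The top view agrees: lids near (201,246), (286,269) and (368,248), tablet dish at (215,183). The network reported only one tin, so I'll find all three from depth in both views.

```bash
cat > h.py <<'E'
from station import *
import numpy as np, cv2
from scipy import ndimage
def cloud(c):
    p,d=viewer.read_camera(c); i=viewer.camera_info(c); K=np.array(i["intrinsics"])
    if c=="wrist": raise ValueError
    v,u=np.indices(d.shape)
    P=np.stack([(u-K[0,2])/K[0,0]*d,-(v-K[1,2])/K[1,1]*d,-d],-1)
    return p,d,P@np.array(i["rotation"]).T+np.array(i["eye"])
def tins(c,zmin=.095):
    p,d,W=cloud(c)
    m=(d>0)&(W[...,2]>zmin)&(W[...,2]<.3)&(W[...,0]>.36)&(W[...,0]<.6)&(abs(W[...,1])<.3)
    L,n=ndimage.label(m); out=[]
    for k in range(1,n+1):
        q=W[L==k]
        if len(q)<40: continue
        top=np.percentile(q[:,2],90); t=q[q[:,2]>top-.006]
        c2,r=cv2.minEnclosingCircle(t[:,:2].astype(np.float32))
        out.append((len(q),c2,r,top,t.mean(0)))
    return out
E
python3 - <<'E'
from h import *
np.set_printoptions(precision=3,suppress=True)
for c in("scene","top"):
    print(c,viewer.camera_info(c).keys())
    for t in tins(c): print(t[0],np.round(t[1],3),round(t[2],3),round(t[3],3),t[4])
    p,d,W=cloud(c)
    m=(W[...,0]>.5)&(W[...,0]<.56)&(abs(W[...,1])<.05)&(d>0); print("shelf z",np.median(W[m][:,2]))
# IK feasibility
s=env.sense()
R=np.array([[-1,0,0],[0,1,0],[0,0,-1.]])
for a in (0,np.pi/2,-np.pi/2):
    ca,sa=np.cos(a),np.sin(a); Ra=np.array([[ca,-sa,0],[sa,ca,0],[0,0,1]])@R
    for P in ([.48,-.17,.06],[.43,.0,.06],[.48,.17,.06],[.636,.165,.15]): print(a,P,solver.inverse_kinematics(P,Ra))
E
```

```text
scene dict_keys(['intrinsics', 'eye', 'rotation'])
475 [ 0.483 -0.178] 0.03 0.113 [ 0.484 -0.176  0.111]
495 [0.436 0.003] 0.032 0.113 [0.438 0.002 0.111]
581 [0.49  0.189] 0.03 0.114 [0.492 0.191 0.112]
shelf z 0.030711438178983252
top dict_keys(['intrinsics', 'eye', 'rotation'])
618 [0.492 0.191] 0.029 0.114 [0.492 0.191 0.111]
614 [ 0.484 -0.175] 0.029 0.113 [ 0.484 -0.175  0.111]
592 [0.438 0.003] 0.029 0.113 [0.437 0.002 0.111]
shelf z 0.03025320934790887
0 [0.48, -0.17, 0.06] [-0.063  0.482  0.416  2.077 -0.318  0.643  2.138]
0 [0.43, 0.0, 0.06] [-0.329  0.364  0.292  2.251 -0.198  0.549  1.685]
0 [0.48, 0.17, 0.06] [-0.528  0.46   0.149  2.063 -0.112  0.626  1.267]
0 [0.636, 0.165, 0.15] [-0.447  0.546  0.199  1.65  -0.125  0.959  1.366]
1.5707963267948966 [0.48, -0.17, 0.06] [-0.647  0.97   1.338  2.107 -1.12   1.102 -1.863]
1.5707963267948966 [0.43, 0.0, 0.06] [-1.069  0.84   1.344  2.287 -1.074  0.971 -2.166]
1.5707963267948966 [0.48, 0.17, 0.06] [-0.237  0.473 -0.206  2.044  0.157  0.639  2.595]
1.5707963267948966 [0.636, 0.165, 0.15] [-0.191  0.554 -0.159  1.63   0.101  0.966  2.757]
-1.5707963267948966 [0.48, -0.17, 0.06] [-0.448  0.643  0.941  2.099 -0.757  0.784  0.973]
-1.5707963267948966 [0.43, 0.0, 0.06] [-0.496  0.385  0.491  2.261 -0.338  0.564  0.253]
-1.5707963267948966 [0.48, 0.17, 0.06] [-0.741  0.481  0.412  2.077 -0.314  0.642 -0.116]
-1.5707963267948966 [0.636, 0.165, 0.15] [-0.677  0.584  0.528  1.666 -0.34   0.984 -0.031]
```

Both views agree within about 3 mm: lids at z 0.110–0.114, shelf at z 0.030, tins at (.492,.191), (.437,.003) and (.484,-.175). I'll start with the left tin.

```bash
cat >> h.py <<'E'
R=np.array([[-1,0,0],[0,1,0],[0,0,-1.]])
ZG=.057
def force(n=12):
    f=[]
    for _ in range(n): env.pause(.04); f.append(env.sense()["wrist_force"])
    return np.mean(f,0),np.std(f,0)
def pick(x,y,far=True):
    env.reach([x,y,.19],R); env.pause(.3); f0=force()
    env.movel([x,y,ZG],rate=.1); effector.grasp(30)
    s=env.sense(); print("t",s["t"],"width",s["gripper_width"],"grip",s["grasp_force"],"tcp",s["ee_pos"])
    if not .05<s["gripper_width"]<.066: raise SystemExit("bad grasp")
    env.movel([x,y,ZG+.045],rate=.06); env.pause(.4); f1=force()
    print("dF",f1[0]-f0[0],"std",f0[1],f1[1],"t",env.sense()["t"])
def putdown(x,y):
    env.movel([x,y,ZG+.001],rate=.05); env.pause(.2)
    s=env.sense(); print("down",s["wrist_force"],s["ee_pos"])
    effector.release(); env.pause(.2); env.movel([x,y,.19],rate=.12)
E
python3 - <<'E'
from h import *
np.set_printoptions(precision=3,suppress=True)
pick(.492,.191)
p,d,W=cloud("scene"); cv2.imwrite("pics/lift1.png",p[:,:,::-1])
E
```

```text
t 5.8833 width 0.05699058823383212 grip 29.985115845920518 tcp [0.492 0.191 0.057]
dF [-0.005 -0.045 -4.059] std [0.363 0.539 0.593] [0.444 0.356 0.348] t 7.6833
```

View pics/lift1.png

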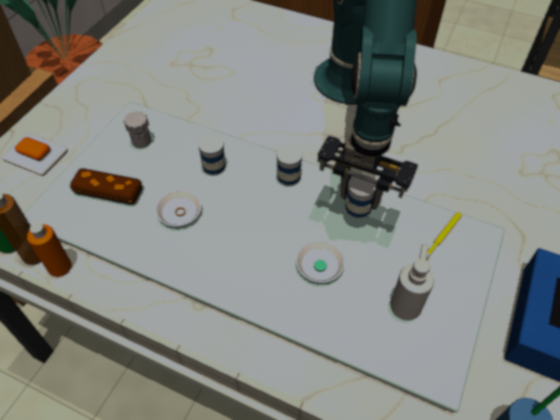

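The tin is held upright in the gripper at about (358,195), clear of the shelf, and nothing else has moved. The force change of 4.1 N points to the full tin. I'll put it back and weigh the other two.

```bash
python3 - <<'E'
from h import *
np.set_printoptions(precision=3,suppress=True)
putdown(.492,.191)
pick(.437,.0025); putdown(.437,.0025)
pick(.484,-.1755); putdown(.484,-.1755)
env.movel([.45,-.05,.28],rate=.2)
for c in("scene","top"):
    for t in tins(c): print(c,t[0],np.round(t[1],3),round(t[2],3),round(t[3],3))
p,d,W=cloud("scene"); cv2.imwrite("pics/w3.png",p[:,:,::-1]); print(env.sense()["t"])
E
```

```text
down [ 0.041  0.228 -2.547] [0.492 0.191 0.058]
t 14.7833 width 0.058046566313865025 grip 30.000262465327978 tcp [0.437 0.002 0.057]
dF [ 0.31   0.047 -1.115] std [0.49  0.53  0.412] [0.555 0.515 0.515] t 16.5833
down [-0.191  0.216 -1.701] [0.437 0.003 0.058]
t 23.575 width 0.05788538587681704 grip 30.000230837613344 tcp [ 0.484 -0.176  0.057]
dF [-0.014 -0.054 -1.36 ] std [0.412 0.31  0.504] [0.485 0.417 0.578] t 25.375
down [-0.628 -0.218 -0.899] [ 0.484 -0.176  0.058]
scene 75 [ 0.448 -0.103] 0.012 0.297
scene 61 [0.452 0.003] 0.011 0.298
scene 475 [ 0.484 -0.177] 0.031 0.113
scene 485 [0.437 0.002] 0.031 0.113
scene 579 [0.49  0.189] 0.031 0.114
top 620 [0.492 0.191] 0.029 0.114
29.8
```

View pics/w3.png

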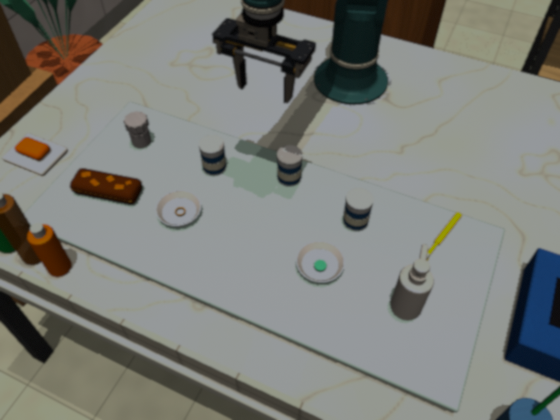

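All three tins are upright in their places at about (212,155), (289,166) and (357,210). The dF values are 4.1, 1.1 and 1.4 N, so the left tin is the full one. I'll take it over the tablet dish.

```bash
python3 - <<'E'
from h import *
np.set_printoptions(precision=3,suppress=True)
pick(.492,.191)
env.movel([.492,.191,.162],rate=.1)
env.movel([.634,.164,.162],rate=.08); env.pause(.8)
s=env.sense(); print(s["t"],s["ee_pos"],s["gripper_width"],s["grasp_force"])
p,d,W=cloud("scene"); cv2.imwrite("pics/end.png",p[:,:,::-1])
for c in("scene","top"):
    p,d,W=cloud(c)
    for n in("tin_a_mid","dish_a","tablet_mid"): print(c,n,[(round(float(r["score"]),2),np.round(r["at"],3)) for r in tip_of(c,n)])
E
```

```text
t 33.725 width 0.0569071762737035 grip 29.993360195076093 tcp [0.492 0.191 0.057]
dF [-0.11  -0.015 -3.631] std [0.366 0.327 0.44 ] [0.649 0.333 0.413] t 35.525
39.0333 [0.634 0.164 0.162] 0.056670325073663916 29.990794784389436
scene tin_a_mid [(0.98, array([ 0.484, -0.176,  0.075]))]
scene dish_a [(0.85, array([ 0.64 , -0.178,  0.029])), (0.78, array([0.63 , 0.166, 0.032]))]
scene tablet_mid [(0.55, array([0.636, 0.166, 0.036]))]
top tin_a_mid [(0.73, array([ 0.483, -0.173,  0.069])), (0.46, array([ 0.638, -0.181,  0.038]))]
top dish_a [(0.95, array([ 0.64 , -0.177,  0.034])), (0.85, array([0.634, 0.163, 0.03 ])), (0.72, array([ 0.638, -0.178,  0.038]))]
top tablet_mid []
```

View pics/end.png

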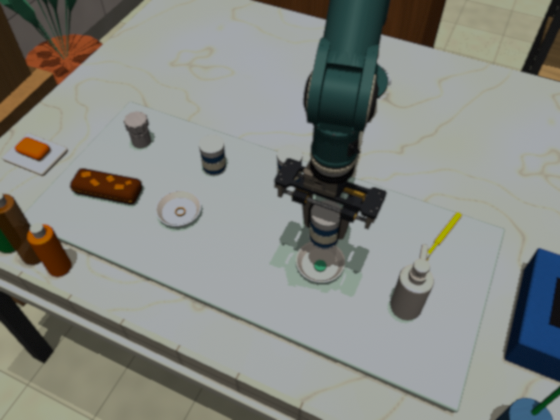

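The full tin is held upright at (323,222) above the dish with the green tablet at (320,265). The right tin is still in place at (212,155). The arm mostly hides the middle tin at (289,160).

```bash
python3 -c "
from station import *
print(workorder.finish_job())"
```

```text
the job is handed in; nothing more can be done
None
```

The job is handed in, with no verdict returned: the left tin was the heaviest (about 0.4 kg against 0.11 and 0.14 kg) and is held upright, about 10 cm above the shelf, over the middle of the green-tablet dish, with the other two tins set back in their places.

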